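# Lay out the sharpening stones: stack into fitted holders

### The arm

A 7-joint arm with a two-finger parallel gripper is mounted at the origin on a cart in front of the work surface, level with it; the furniture and walls round the work are solid. World frame = base frame: x ahead of the robot, y to its left, z up, the work surface at z = 0. Lengths are in mm, angles in rad, forces in N, time in s.
With the tool pointing down it reaches from about 400 to 900 mm from the base axis. Payload 5.6 kg.
Tool frame: the origin (TCP) lies midway between the tips of the shut fingers; the grasp point (between the pads) lies 19 mm behind it; z points along the fingers, y is the line along which they close (so a half turn about z gives the same grasp; the last joint's range is limited). The gripper opens to 92 mm and grips with 3 to 60 N. Pads are 20 mm wide; open, the fingers measure 128 mm over their backs; the gripper's body (75 mm by 189 mm) begins 69 mm behind the grasp point.
Start: joints at [-1.339, 0.468, -0.012, 1.603, 0.006, 1.071, -0.056], TCP at [176.422, 625.607, 214.592] pointing down, gripper open.
Joint ranges: [-2.53, 2.53], [-0.31, 2.02], [-1.57, 1.55], [0.28, 2.44], [-1.29, 4.43], [0.15, 1.84], [-2.92, 2.92]. Speed limits (rad/s): [2.57, 2.57, 3.14, 3.14, 3.14, 3.14, 3.14].

### API

Orientations are given as a rotation vector (axis times angle).
In Python, from cell import robot, grip, kin, viewer gives the robot as it stands. Calls block until the motion is done:
- robot.movep(position, orientation): joint-space move of the TCP to a pose.
- robot.servo_line(position, feed=150, rotation=None): straight line of the TCP; rotation=None keeps the orientation; feed is the mean speed in mm/s.
- robot.goto_joints(angles): joint-space move.
- grip(opening, newtons=None): opening from 0.0 (shut) to 1.0 (fully open); newtons is the grip in N (None keeps the last); returns when the fingers have stopped.
- robot.hold(seconds).
- kin.ik(position, orientation): joint angles nearest the present ones, or None.
- robot.observe(): the state.
- viewer.read_camera(name): name is "scene" or "top" or "wrist"; returns the picture (480x640x3 uint8, red, green, blue); there is no depth.
- viewer.camera_info(name): a dict with "camera_matrix" (3x3 intrinsics, pixels), "R" (3x3) and "t" (3): a world point X has camera coordinates R X + t. Camera axes: x right, y down, z forward; pixel columns grow to the right and rows downward; lengths in mm; the calibration is good to about 2 mm. A picture is of the moment at which its call begins: read the wrist's pose just before it. camera_info takes no time and is no camera call; for the wrist camera it gives the pose at the moment of the call.
A pose or a line that the arm cannot do raises robot.IKError and nothing moves.
- robot.job_done(): hands the job in; it is judged then, once.
Trained networks look in the newest picture that a camera, given by its name, has taken for a name from the list of things; names that differ only in an ending like _2 or _b are one class to them, and where a whole thing is asked for, a point or a joint stands for the part that bears it (a point fixed in the world has none). Each returns a list of dicts, best first, with "confidence" (0 to 1); they miss things now and then, are a little off and sometimes report something else, mostly with a low value. They report only what shows in the picture. A call takes as long as a camera call.
- viewer.silhouettes(name, camera): "mask" (480x640 bool, what is visible of it).
- viewer.pinpoint(name, camera): "at" ([x, y, z] in mm, in the coordinates of the camera as it stood for that picture, good to about 4 mm: a listed point, or the origin of a listed thing).
The state is a dict: "t": time; "joints": joint angles; "joint_velocities": joint speeds; "joint_torque": joint torques, N m; "tcp_pos": TCP position; "tcp_rot": TCP orientation; "contact_force": force on the tool from outside, world axes, zero at the start; "wrist_torque": the same for the moment, N m; "grip_width": opening from 0.0 (shut) to 1.0 (fully open); "grip_force": force on a finger pad.
Only numpy, scipy, OpenCV 4.12 (cv2) and the standard library are available. Lean on these libraries where they do the work, as an engineer would, in place of code of your own. Each camera call takes 0.05 s, during which the arm holds its last target. There are 200 camera calls.

### The job

Set the bench up for sharpening: take the stack of sharpening gear apart from the top down, one piece at a time, and seat each piece flat in the wooden holder whose recess is cut to its size (slip stone, then strop block, then the short wide stone, then the long stone). The stones are brittle, so lower each one into its recess instead of dropping it, tip nothing over, and leave the wax tin and the sliding bevel where they are.

Things in the scene. Friction and masses are not known exactly. Their poses are not given: they have to be found in the camera images.
- long_stone: Near-black sharpening stone, a plain rectangular block 62 x 150 x 20 mm, 0.38 kg, the bottom piece of the stack, lying on the bench. Origin: centre of its underside; x across the width (62), y along the length, z up.
- short_stone: Blue-grey sharpening stone, shorter and wider than the other: a plain block 68 x 110 x 20 mm, 0.38 kg, second from the bottom of the stack, lying on the long stone roughly along it. Origin: centre of its underside; x across the width (68), y along the length, z up.
- strop: Strop block: a pale wooden block 40 x 120 x 16 mm with a dark leather face on top, 0.12 kg, third from the bottom of the stack, lying askew on the short stone. Origin: centre of its underside; x across the width (40), y along the length, z up.
- slip: Slip stone: a slim bar 18 x 100 x 9 mm, dark with a blue band near one end, 0.04 kg, the top piece of the stack, lying on the strop block. Origin: centre of its underside; x across the width (18), y along the length, z up.
- long_holder: Holder for the long stone: fixed brown wooden block 92 x 180 mm, 24 mm high. Recess 72 x 160 mm (5 mm play all round), 10 mm deep, cork floor 14 mm above the bench; top 6 mm of its walls bevelled out by 5.0 mm. Middle 50 mm of both long walls cut away to the recess floor for the fingers. Origin at bench height under the recess centre; x across, y along the length, z up.
- short_holder: Holder for the short stone: fixed brown wooden block 98 x 140 mm, 24 mm high. Recess 78 x 120 mm (5 mm play all round), 10 mm deep, cork floor 14 mm above the bench; top 6 mm of its walls bevelled out by 5.0 mm. Middle 50 mm of both long walls cut away to the recess floor for the fingers. Origin at bench height under the recess centre; x across, y along the length, z up.
- strop_holder: Holder for the strop block: fixed brown wooden block 70 x 150 mm, 23 mm high. Recess 50 x 130 mm (5 mm play all round), 9 mm deep, cork floor 14 mm above the bench; top 5 mm of its walls bevelled out by 4.5 mm. Middle 50 mm of both long walls cut away to the recess floor for the fingers. Origin at bench height under the recess centre; x across, y along the length, z up.
- slip_holder: Holder for the slip stone: fixed brown wooden block 50 x 132 mm, 21 mm high. Recess 30 x 112 mm (6 mm play all round), 7 mm deep, cork floor 14 mm above the bench; top 4 mm of its walls bevelled out by 3.5 mm. Middle 50 mm of both long walls cut away to the recess floor for the fingers. Origin at bench height under the recess centre; x across, y along the length, z up.
- tin: Bystander: round wax tin with a pale lid, 68 mm across, 39 mm high, loose on the bench beside the work. Origin: centre of its underside, z up.
- bevel: Bystander: folded sliding bevel with a dark wooden stock, 24 x 130 x 20 mm, loose on the bench beside the work. Origin: centre of its underside; y along it, z up.

How it is judged (in metres and radians):
On the way, in this order (a step that is already met when the one before it is completed fails the run):
1. the slip stone is seated in its own holder and let go (horizontal distance between slip and slip_holder below 0.01 m and z of slip in the frame of slip_holder below 0.0155 m and angle between slip's own z axis and vertical below 0.02 rad and angle between the y axis of slip and the y axis of slip_holder, either way round below 0.15 rad and contact force between slip and the fingers below 0.05 N), for 0.2 s.
2. the strop block is seated in its own holder and let go (horizontal distance between strop and strop_holder below 0.01 m and z of strop in the frame of strop_holder below 0.0155 m and angle between strop's own z axis and vertical below 0.02 rad and angle between the y axis of strop and the y axis of strop_holder, either way round below 0.15 rad and contact force between strop and the fingers below 0.05 N), for 0.2 s.
3. the short wide stone is seated in its own holder and let go (horizontal distance between short_stone and short_holder below 0.01 m and z of short_stone in the frame of short_holder below 0.0155 m and angle between short_stone's own z axis and vertical below 0.02 rad and angle between the y axis of short_stone and the y axis of short_holder, either way round below 0.15 rad and contact force between short_stone and the fingers below 0.05 N), for 0.2 s.
4. the long stone is seated in its own holder and let go (horizontal distance between long_stone and long_holder below 0.01 m and z of long_stone in the frame of long_holder below 0.0155 m and angle between long_stone's own z axis and vertical below 0.02 rad and angle between the y axis of long_stone and the y axis of long_holder, either way round below 0.15 rad and contact force between long_stone and the fingers below 0.05 N), for 0.2 s.
At the end, for the whole second after the job is handed in: Each of the four pieces lies in its own holder, released and at rest: centre within 10 mm of the holder's centre, underside on the recess floor (within 1.5 mm), level within 0.02 rad and in line with the recess within 0.15 rad (either way round) (all of step 1 and all of step 2 and all of step 3 and all of step 4 and linear speed of each of slip, strop, short_stone, long_stone below 0.01 m/s); the robot touches nothing.
It fails at once if a piece is let fall instead of being lowered (moves faster than 0.45 m/s, a free fall of about 10 mm, with no finger on it) ((linear speed of slip above 0.45 m/s and contact force between slip and the fingers below 0.05 N) or (linear speed of strop above 0.45 m/s and contact force between strop and the fingers below 0.05 N) or (linear speed of short_stone above 0.45 m/s and contact force between short_stone and the fingers below 0.05 N) or (linear speed of long_stone above 0.45 m/s and contact force between long_stone and the fingers below 0.05 N)).
It fails at once if a piece of the stack is tipped over or tumbles off (angle between any of slip, strop, short_stone, long_stone's own z axis and vertical above 0.6 rad).
It fails at once if the wax tin or the sliding bevel is pushed more than 20 mm (distance of any of tin, bevel from where it was at the start of the episode above 0.02 m).
It also fails if it takes over 102 s, if anything falls off the work surface, if the arm or the gripper's body presses on something with over 40 N, if the wrist force passes 120 N, or if a joint passes its speed limit or range.

## Working session

There is one attempt and no reset: what is moved stays moved. The work goes in short steps, each a Python script; the robot and the scene stay as the last script left them, time stands still between calls to the robot, and variables do not carry over. Pictures are saved under pics/ and viewed, at most 14 in all, crops included, and the job is handed in when it is done.

```bash
mkdir -p pics; ls
cat > h.py <<'E'
import numpy as np, cv2
from cell import robot, grip, kin, viewer
def shot(cam, fn=None):
    ci=viewer.camera_info(cam); im=viewer.read_camera(cam)
    if fn: cv2.imwrite('pics/'+fn, im[:,:,::-1])
    return im,ci
def world(ci,p): return np.array(ci['R']).T@(np.array(p)-np.array(ci['t']))
def backproj(ci,uv,z):
    K=np.array(ci['camera_matrix']);R=np.array(ci['R']);t=np.array(ci['t'])
    uv=np.atleast_2d(uv).astype(float)
    d=(R.T@np.linalg.inv(K)@np.c_[uv,np.ones(len(uv))].T).T
    c=-R.T@t
    return c+d*((z-c[2])/d[:,2])[:,None]
def rect(ci,mask,z):
    "min-area rectangle of mask backprojected at height z: centre, sizes(short,long), angle of long axis, from +x"
    m=cv2.morphologyEx(mask.astype(np.uint8),cv2.MORPH_OPEN,np.ones((3,3)))
    cs,_=cv2.findContours(m,cv2.RETR_EXTERNAL,cv2.CHAIN_APPROX_NONE)
    c=max(cs,key=cv2.contourArea)[:,0]
    P=backproj(ci,c,z)[:,:2].astype(np.float32)
    (cx,cy),(w,h),a=cv2.minAreaRect(P)
    if w>h: L,S,a=w,h,a
    else: L,S,a=h,w,a+90
    a=(a+90)%180-90
    return np.array([cx,cy]),(S,L),np.deg2rad(a)
E
python3 - <<'E'
from h import *
o=robot.observe(); print(o['t'],o['tcp_pos'],o['tcp_rot'])
Z=dict(slip=65,strop=56,short_stone=40,long_stone=20,long_holder=24,short_holder=24,strop_holder=23,slip_holder=21,tin=39,bevel=20)
for cam in ['top','scene']:
    im,ci=shot(cam,cam+'0.png')
    print(cam,np.round(-np.array(ci['R']).T@ci['t']))
    for n,z in Z.items():
        s=viewer.silhouettes(n,cam); p=viewer.pinpoint(n,cam)
        for q in p[:2]: print(n,'pin',round(q['confidence'],2),np.round(world(ci,q['at']),0))
        for q in s[:2]:
            r=rect(ci,q['mask'],z); print('   sil',round(q['confidence'],2),np.round(r[0]),np.round(r[1]),round(r[2],3))
E
```

```text
pics
0.0 [176.29962509 625.03006096 213.65176044] [-4.30406024e-01 -3.11185670e+00  2.72501502e-03]
top [ 296.  177. 1302.]
slip pin 0.9 [468.  65.  55.]
   sil 0.72 [463.  61.] [ 20. 102.] -0.093
strop pin 0.92 [459.  55.  42.]
   sil 0.57 [454.  59.] [ 43. 123.] -0.143
short_stone pin 0.61 [452.  54.  24.]
short_stone pin 0.21 [399. 231.  -1.]
   sil 0.71 [448.  27.] [ 21. 105.] -0.139
   sil 0.78 [387.  52.] [19. 61.] 1.569
   sil 0.72 [401. 233.] [65. 69.] 0.001
long_holder pin 0.94 [515. 474.   4.]
short_holder pin 0.9 [613. 203.  -2.]
   sil 0.8 [611. 200.] [101. 144.] 0.557
strop_holder pin 0.62 [695.  73.   0.]
   sil 0.73 [690.  74.] [ 73. 152.] 0.487
slip_holder pin 0.61 [599. 348.   2.]
slip_holder pin 0.3 [514. 471.   1.]
tin pin 0.67 [400. 231.   0.]
tin pin 0.64 [453.  52.  18.]
   sil 0.87 [399. 232.] [64. 64.] 1.57
bevel pin 0.98 [ 384. -119.    3.]
bevel pin 0.51 [453.  51.  23.]
   sil 0.75 [ 385. -114.] [ 28. 127.] 0.036
scene [1185. -654.  777.]
slip pin 0.58 [461.  60.  56.]
   sil 0.66 [468.  56.] [ 25. 105.] -0.08
strop pin 0.76 [457.  53.  41.]
   sil 0.7 [461.  49.] [ 52. 141.] -0.159
short_stone pin 0.61 [456.  59.  20.]
   sil 0.59 [471.  29.] [ 74. 130.] 0.4
long_stone pin 0.95 [462.  56.   3.]
   sil 0.56 [465.  45.] [ 80. 161.] 0.124
long_holder pin 0.96 [515. 473.  -5.]
   sil 0.84 [522. 457.] [128. 185.] 0.317
   sil 0.52 [699.  63.] [ 92. 150.] 0.457
short_holder pin 0.69 [613. 197.  -3.]
   sil 0.81 [619. 191.] [130. 142.] 0.553
   sil 0.67 [700.  62.] [ 93. 151.] 0.468
strop_holder pin 0.72 [456.  59.  18.]
   sil 0.92 [698.  64.] [ 90. 154.] 0.468
   sil 0.31 [447.  41.] [ 44. 128.] 0.066
slip_holder pin 0.58 [598. 345.   2.]
   sil 0.79 [604. 335.] [ 76. 137.] 0.299
tin pin 0.9 [406. 230.   1.]
   sil 0.75 [418. 210.] [ 65. 118.] -0.875
bevel pin 0.8 [ 388. -119.    0.]
   sil 0.68 [ 394. -126.] [ 34. 137.] 0.02
```

View pics/top0.png

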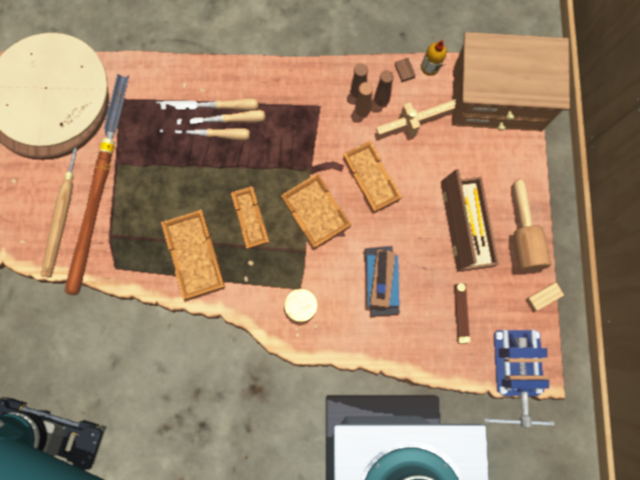

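Run:
```python
from h import *
ci=viewer.camera_info('wrist'); print(ci, robot.observe()['tcp_pos'])
from scipy.spatial.transform import Rotation as R
print(R.from_rotvec(robot.observe()['tcp_rot']).as_matrix().round(3))
# feasibility: which tool yaws work
def down(psi): # tool y axis at angle psi in world xy; z down
    y=np.array([np.cos(psi),np.sin(psi),0]);z=np.array([0,0,-1.]);x=np.cross(y,z)
    return R.from_matrix(np.c_[x,y,z]).as_rotvec()
for n,p,a in [('stack',(462,57),-.1),('slipH',(599,346),.3),('stropH',(692,73),.48),('shortH',(612,200),.557),('longH',(515,473),.317)]:
    for k in (np.pi/2,-np.pi/2):
        for z in (20,200):
            q=kin.ik([*p,z],down(a+k)); print(n,k>0,z,None if q is None else np.round(q,2))
```

```text
{'camera_matrix': array([[339.04467837,   0.        , 324.08667558],
       [  0.        , 339.04467837, 238.95459335],
       [  0.        ,   0.        ,   1.        ]]), 'R': array([[ 2.71191685e-01,  9.62525351e-01, -1.35854989e-04],
       [ 9.27437286e-01, -2.61267850e-01,  2.67580251e-01],
       [ 2.57517281e-01, -7.26915363e-02, -9.63535568e-01]]), 't': array([-651.16830552,  -29.94437378,  390.20219353])} [176.39809575 625.62115429 214.59285106]
[[-0.962  0.271  0.   ]
 [ 0.271  0.962  0.   ]
 [-0.     0.    -1.   ]]
stack True 20 [-0.34  0.49  0.17  2.18 -0.17  0.49  1.43]
stack True 200 [-0.6   0.17  0.45  2.08 -0.09  0.91  1.38]
stack False 20 [-0.7   0.55  0.62  2.2  -0.61  0.56 -1.29]
stack False 200 [-0.9   0.2   0.8   2.09 -0.18  0.92 -1.67]
slipH True 20 [-0.57  0.76 -0.01  1.6   0.01  0.78  1.29]
slipH True 200 [-0.6   0.55  0.04  1.51 -0.02  1.09  1.32]
slipH False 20 [-0.93  0.82  0.54  1.63 -0.53  0.84 -1.45]
slipH False 200 [-0.98  0.61  0.62  1.53 -0.37  1.12 -1.56]
stropH True 20 [-0.19  0.76  0.05  1.59 -0.05  0.79  1.94]
stropH True 200 [-0.3   0.56  0.22  1.5  -0.13  1.09  1.99]
stropH False 20 [-0.67  0.91  0.8   1.63 -0.78  0.94 -0.67]
stropH False 200 [-0.65  0.65  0.77  1.53 -0.48  1.15 -0.88]
shortH True 20 [-0.35  0.69 -0.03  1.73  0.03  0.72  1.74]
shortH True 200 [-0.43  0.47  0.08  1.64 -0.04  1.04  1.79]
shortH False 20 [-0.77  0.76  0.56  1.76 -0.55  0.78 -0.94]
shortH False 200 [-0.81  0.52  0.62  1.66 -0.33  1.06 -1.1 ]
longH True 20 [-0.75  0.77 -0.05  1.58  0.05  0.8   1.06]
longH True 200 [-0.77  0.57 -0.03  1.48  0.02  1.1   1.08]
longH False 20 [-1.13  0.82  0.52  1.61 -0.5   0.85 -1.67]
longH False 200 [-1.18  0.61  0.59  1.51 -0.36  1.13 -1.77]
```

The top view shows the stack at about (382,281). The holders are at (192,254) long, (249,217) slip, (316,210) short and (371,175) strop, with the tin at (300,306) and the bevel at (462,313). These agree with the network poses. Next I move and take closer wrist views, fitting box models to the masks.

```bash
cat >> h.py <<'E'
from scipy.spatial.transform import Rotation as Rot
from scipy.optimize import minimize
DIM=dict(long_stone=(62,150,20),short_stone=(68,110,20),strop=(40,120,16),slip=(18,100,9),long_holder=(92,180,24),short_holder=(98,140,24),strop_holder=(70,150,23),slip_holder=(50,132,21))
Z0=dict(long_stone=0,short_stone=20,strop=40,slip=56)
def down(psi):
    y=np.array([np.cos(psi),np.sin(psi),0]);z=np.array([0,0,-1.]);x=np.cross(y,z)
    return Rot.from_matrix(np.c_[x,y,z]).as_rotvec()
def fit(ci,mask,name,x0,z0=None):
    "fit box (x,y,angle of long axis) to mask; returns pose, IoU"
    w,l,h=DIM[name]; z0=Z0.get(name,0) if z0 is None else z0
    K=np.array(ci['camera_matrix']);R=np.array(ci['R']);t=np.array(ci['t']); S=4
    big=cv2.resize(mask.astype(np.uint8),None,fx=S,fy=S,interpolation=cv2.INTER_LINEAR)
    def cost(p):
        c,s=np.cos(p[2]),np.sin(p[2])
        P=np.array([[p[0]+c*a*l/2-s*b*w/2,p[1]+s*a*l/2+c*b*w/2,z] for a in(-1,1) for b in(-1,1) for z in(z0,z0+h)])
        q=(K@(R@P.T+t[:,None])).T; q=((q[:,:2]/q[:,2:]+.5)*S-.5)
        m=np.zeros_like(big); cv2.fillConvexPoly(m,cv2.convexHull(np.round(q*16).astype(np.int32)),1,shift=4)
        return 1-(m&big).sum()/max((m|big).sum(),1)
    best=None
    for da in(-.1,0,.1):
        x=np.array([x0[0],x0[1],x0[2]+da])
        r=minimize(cost,x,method='Nelder-Mead',options=dict(initial_simplex=x+np.vstack([np.zeros(3),np.diag([8,8,.08])]),maxiter=120))
        if best is None or r.fun<best.fun: best=r
    return best.x,1-best.fun
def look(name,cam,ci,x0,z0=None):
    out=[]
    for q in viewer.silhouettes(name,cam)[:3]:
        p,i=fit(ci,q['mask'],name,x0,z0)
        out.append((i,p)); 
    out.sort(key=lambda e:-e[0])
    pin=[np.round(world(ci,q['at']),0) for q in viewer.pinpoint(name,cam)[:1]]
    print(name,[(round(i,2),p.round(3)) for i,p in out[:2]],'pin',pin)
    return out[0][::-1] if out else (None,0)
E
python3 - <<'E'
from h import *
robot.movep([570,270,260],down(np.pi/2+.3)); robot.hold(.3)
im,ci=shot('wrist','w1.png')
for n,x0 in dict(long_holder=(515,473,.317),slip_holder=(599,346,.3),short_holder=(612,200,.557),strop_holder=(692,73,.48)).items(): look(n,'wrist',ci,x0)
robot.movep([462,58,210],down(np.pi/2-.1)); robot.hold(.3)
im,ci=shot('wrist','w2.png')
look('slip','wrist',ci,(462,60,-.09)); look('strop','wrist',ci,(457,57,-.14))
o=robot.observe();print(o['t'],o['tcp_pos'])
E
```

```text
long_holder [(np.float64(0.95), array([5.13077e+02, 4.71607e+02, 3.09000e-01])), (np.float64(0.0), array([5.15e+02, 4.73e+02, 2.17e-01]))] pin [array([513., 471.,   1.])]
slip_holder [(np.float64(0.95), array([5.97079e+02, 3.48047e+02, 3.00000e-01]))] pin [array([596., 351.,  -1.])]
short_holder [(np.float64(0.95), array([6.11825e+02, 2.00533e+02, 5.62000e-01]))] pin [array([613., 200.,  -1.])]
strop_holder [(np.float64(0.92), array([6.92357e+02, 7.36060e+01, 4.80000e-01]))] pin [array([695.,  77.,  -2.])]
slip [(np.float64(0.92), array([ 4.61957e+02,  6.06380e+01, -6.10000e-02]))] pin [array([463.,  56.,  52.])]
strop [(np.float64(0.59), array([ 4.55407e+02,  5.75690e+01, -1.46000e-01]))] pin [array([454.,  59.,  41.])]
6.2833 [462.06220258  58.09149811 209.98490078]
```

```bash
python3 -c "
import cv2,numpy as np
a=cv2.imread('pics/w1.png');b=cv2.imread('pics/w2.png')
cv2.imwrite('pics/w12.png',cv2.resize(np.vstack([a,b]),(450,675))[:600] if 0 else np.hstack([cv2.resize(a,(400,300)),cv2.resize(b,(400,300))]))"
```

```text
(no output)
```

View pics/w12.png

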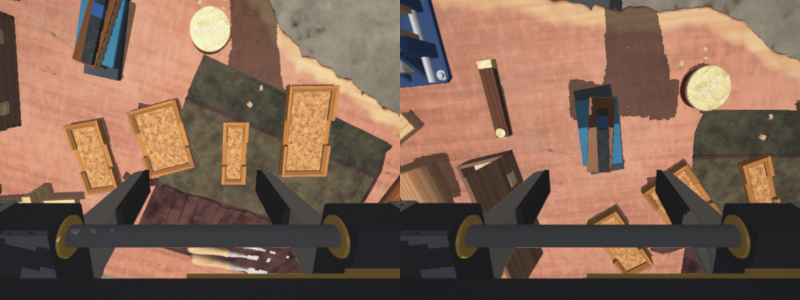

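The wrist views show all four holders and the stack clearly: left half at (90,155), (160,140), (235,152) and (310,130), right half with the stack at (602,130). The fits agree with the network points to about 3 mm. Picking the slip now.

```bash
cat >> h.py <<'E'
H=dict(long_stone=(513,471.5,.312),slip=(597,348.5,.30),short_stone=(612,200.3,.56),strop=(692.7,74,.48))
def say(m):
    o=robot.observe(); print(m,'t',round(o['t'],1),'tcp',np.round(o['tcp_pos'],1),'w',round(o['grip_width']*92,1),'F',np.round(o['contact_force'],1),'gf',np.round(o['grip_force'],1)); return o
def pick(name,p,g,N,wide):
    r=down(p[2]+np.pi/2); z=Z0[name]+g
    grip(min(1,wide/92),N)
    robot.movep([p[0],p[1],z+60],r)
    robot.servo_line([p[0],p[1],z],feed=80); say('at '+name)
    grip(max(0,(DIM[name][0]-12)/92),N); robot.hold(.2); say('gripped')
    robot.servo_line([p[0],p[1],z+8],feed=30)
    robot.servo_line([p[0],p[1],max(z+60,130)],feed=120); return say('lifted')
def place(name,g,wide,off=(0,0)):
    h=H[name]; r=down(h[2]+np.pi/2); x,y=h[0]+off[0],h[1]+off[1]
    robot.movep([x,y,120],r); robot.hold(.2); f0=say('over')['contact_force'][2]
    robot.servo_line([x,y,14+g+14],feed=100)
    for dz in np.arange(10,-1.1,-1.5):
        robot.servo_line([x,y,14+g+dz],feed=20)
        f=robot.observe()['contact_force'][2]
        if abs(f-f0)>4: break
    print('dz',dz); say('down')
    grip(min(1,wide/92)); robot.hold(.3); say('released')
def clear(name,g):
    h=H[name]; z=robot.observe()['tcp_pos'][2]
    robot.servo_line([h[0],h[1],z+30],feed=40); robot.servo_line([h[0],h[1],210],feed=200)
E
python3 - <<'E'
from h import *
pick('slip',(462,60,-.065),3,10,45)
robot.hold(.1); im,ci=shot('wrist','w3.png')
E
```

```text
at slip t 8.4 tcp [462.4  60.   59.4] w 44.8 F [-0.6  0.3  1.2] gf 0.0
gripped t 9.2 tcp [462.1  60.   59.2] w 18.2 F [-1.5 -0.8  3.9] gf 10.0
lifted t 10.3 tcp [461.6  60.  129.6] w 17.8 F [-0.4 -0.1 -0.4] gf 10.0
```

View pics/w3.png

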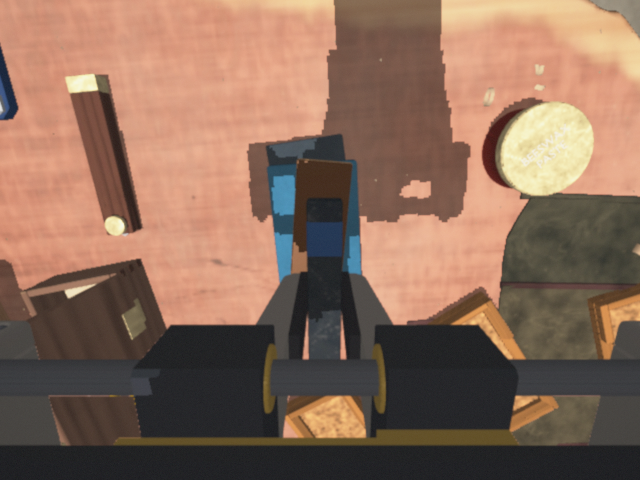

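The slip is held straight between the pads, with its near end at about (324,198) and its blue band at (324,238). I'll check the end offset and place it.

Run:
```python
from h import *
ci=viewer.camera_info('wrist'); e=backproj(ci,[324,198],135.5)[0]; d=np.array(robot.observe()['tcp_pos'])-e
print('end to tcp',d.round(1),'expect 50')
place('slip',3,32)
clear('slip',3); robot.hold(.2)
im,ci=shot('wrist','w4.png'); look('slip','wrist',ci,H['slip'],14); look('slip_holder','wrist',ci,H['slip']); say('')
```

```text
end to tcp [50.5 -4.5 -6.4] expect 50
over t 11.8 tcp [597.5 347.  120.5] w 18.1 F [-0.  -0.3  0.3] gf 10.0
dz -0.5
down t 15.0 tcp [597.3 348.6  17.2] w 18.2 F [-0.5 -0.7  5.1] gf 10.0
released t 15.7 tcp [597.  348.5  16.5] w 32.0 F [ 0.6 -0.4  0.9] gf 0.0
slip [(np.float64(0.93), array([5.97516e+02, 3.50252e+02, 3.03000e-01]))] pin [array([600., 351.,  12.])]
slip_holder [(np.float64(0.67), array([5.97083e+02, 3.48214e+02, 2.97000e-01]))] pin [array([598., 350.,   3.])]
 t 18.0 tcp [596.9 348.5 209.6] w 32.3 F [ 0.2 -0.1  0.8] gf 0.0
```

View pics/w4.png

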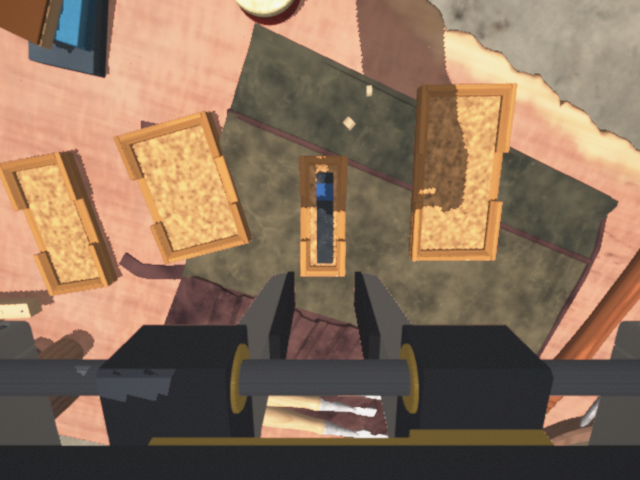

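The slip lies flat in its recess: slip from (325,172) to (325,262), recess from (325,165) to (325,268). Next is the strop.

```bash
cat > go.py <<'E'
import sys
from h import *
name,x,y,a,g,N,wide,rel=sys.argv[1],*map(float,sys.argv[2:])
robot.movep([x,y,210],down(a+np.pi/2)); robot.hold(.2)
im,ci=shot('wrist',name+'_a.png'); p,i=look(name,'wrist',ci,(x,y,a))
assert p is not None and i>.8 and np.hypot(p[0]-x,p[1]-y)<20, 'bad fit'
pick(name,p,g,N,wide); robot.hold(.1); shot('wrist',name+'_b.png')
if robot.observe()['grip_width']*92<DIM[name][0]-4: sys.exit('not held')
place(name,g,rel); clear(name,g); robot.hold(.2)
im,ci=shot('wrist',name+'_c.png'); look(name,'wrist',ci,H[name],14); say('end')
E
python3 go.py strop 456 57 -.146 4 20 66 54
```

```text
strop [(np.float64(0.96), array([ 4.55791e+02,  5.74860e+01, -1.46000e-01])), (np.float64(0.0), array([ 4.56e+02,  5.70e+01, -2.46e-01]))] pin [array([456.,  58.,  40.])]
at strop t 21.6 tcp [456.2  57.5  44.4] w 65.9 F [0.6 0.1 0.5] gf 0.0
gripped t 22.3 tcp [455.9  57.4  44.2] w 39.7 F [-0.6 -1.1  5.7] gf 20.0
lifted t 23.6 tcp [455.3  57.4 129.5] w 39.7 F [ 0.2 -0.6 -2.4] gf 20.0
over t 24.8 tcp [692.   74.3 120.6] w 39.5 F [ 0.5 -0.  -1.8] gf 20.0
dz -0.5
down t 28.0 tcp [693.   74.   18.4] w 39.8 F [-1.4 -0.2  5.7] gf 20.0
released t 28.7 tcp [692.7  74.   17.5] w 54.0 F [-0.   0.1 -0.9] gf 0.0
strop [(np.float64(0.97), array([6.92862e+02, 7.57680e+01, 4.83000e-01]))] pin [array([691.,  77.,  11.])]
end t 30.9 tcp [692.5  73.9 209.2] w 54.3 F [0.2 0.1 0.6] gf 0.0
```

```bash
python3 -c "
import cv2,numpy as np
cv2.imwrite('pics/strop_bc.png',np.hstack([cv2.resize(cv2.imread('pics/strop_%s.png'%k),(400,300),interpolation=3) for k in 'bc']))"
```

```text
(no output)
```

View pics/strop_bc.png

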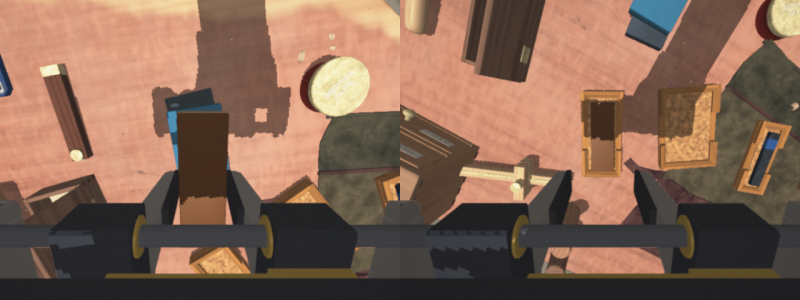

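The right half shows the strop seated in its recess at (602,133). The left half shows it was held square. Next is the short stone.

```bash
python3 go.py short_stone 453 56 .05 4 35 92 82
python3 -c "
import cv2,numpy as np
cv2.imwrite('pics/ss_bc.png',np.hstack([cv2.resize(cv2.imread('pics/short_stone_%s.png'%k),(400,300),interpolation=3) for k in 'bc']))"
```

```text
short_stone [(np.float64(0.98), array([4.52749e+02, 5.61700e+01, 6.00000e-03]))] pin [array([449.,  59.,  18.])]
at short_stone t 34.4 tcp [453.1  56.2  24.3] w 92.0 F [-0.1  0.8  0.3] gf 0.0
gripped t 35.1 tcp [453.   55.8  24.3] w 67.8 F [-1.4 -2.7  5.3] gf 35.0
lifted t 36.4 tcp [452.1  56.1 129.4] w 67.8 F [-0.2 -0.2 -3.5] gf 35.0
over t 37.7 tcp [611.6 198.8 120.5] w 67.3 F [ 0.1  0.2 -3.4] gf 35.0
dz -0.5
down t 40.8 tcp [612.2 200.4  18.4] w 67.7 F [-2.6 -0.9  4.1] gf 35.0
released t 41.5 tcp [612.  200.3  17.5] w 82.2 F [-0.1 -0.7  0.3] gf 0.0
short_stone [(np.float64(0.97), array([6.12344e+02, 2.01996e+02, 5.57000e-01]))] pin [array([610., 204.,  12.])]
end t 43.7 tcp [611.8 200.2 209.3] w 81.9 F [-0.6  0.3  0.2] gf 0.0
```

View pics/ss_bc.png

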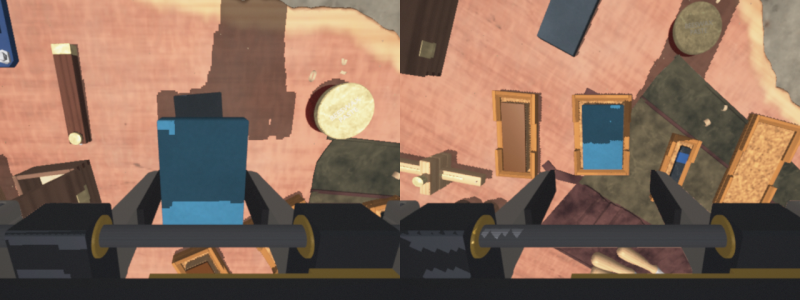

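The short stone is seated at (603,133), and the strop at (517,138) and slip at (683,158) are undisturbed. The long stone, at (568,20), is free to pick.

```bash
python3 go.py long_stone 455 57 -.05 4 35 92 78
python3 -c "
import cv2,numpy as np
cv2.imwrite('pics/ls_bc.png',np.hstack([cv2.resize(cv2.imread('pics/long_stone_%s.png'%k),(400,300),interpolation=3) for k in 'bc']))"
```

```text
long_stone [(np.float64(0.97), array([4.54485e+02, 5.63290e+01, 8.70000e-02]))] pin [array([460.,  55.,  -1.])]
at long_stone t 46.8 tcp [454.8  56.3   4.3] w 92.0 F [-0.6 -0.7  0.3] gf 0.0
gripped t 47.6 tcp [454.7  56.    4.2] w 61.4 F [-0.6 -3.   5.2] gf 35.0
lifted t 49.1 tcp [453.9  56.2 129.4] w 61.8 F [-0.1 -0.4 -3.6] gf 35.0
over t 51.0 tcp [513.9 470.2 120.4] w 61.8 F [ 0.2  0.5 -4.3] gf 35.0
dz -0.5
down t 54.2 tcp [513.2 471.7  18.3] w 61.7 F [-0.6 -0.8  3.2] gf 35.0
released t 54.9 tcp [513.  471.5  17.5] w 78.5 F [-0.4  0.2 -0.4] gf 0.0
long_stone [(np.float64(0.97), array([5.13146e+02, 4.73139e+02, 3.11000e-01]))] pin [array([518., 475.,  13.])]
end t 57.1 tcp [512.9 471.3 209.3] w 78.4 F [-0.6 -0.1 -0.1] gf 0.0
```

View pics/ls_bc.png

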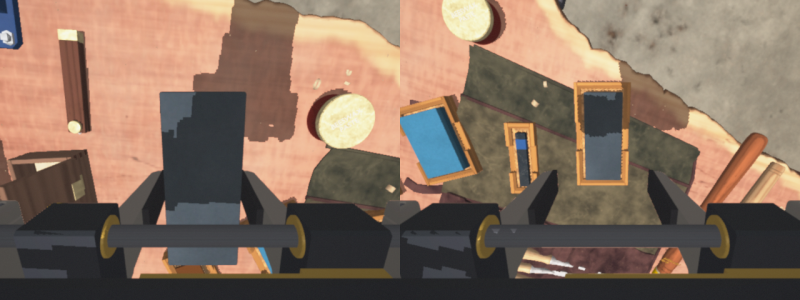

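The long stone is seated in its recess at (602,133), and the slip (522,158) and short stone (437,143) are still in place. Handing in.

```bash
python3 -c "
from h import *
robot.hold(.3); print(robot.job_done())"
```

```text
the job is handed in; nothing more can be done
None
```

All four pieces were lowered into their own holders in order, the last camera views show them seated within about 2 mm of centre with the tin and bevel not touched, and the job was handed in at about 57 s; the hand-in returned no verdict.

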